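Lock the two stop screws of a routing turret

TASK

Lock both stop screws of the turret: with the spanner on the square nut, handle against the stop peg so that its setting stays as it is, turn the hexagonal jam nut above it clockwise until it is fully tight and its white mark meets the one on the square nut. Do the screw beside the stop peg first, lift the spanner off, index the turret one click counter-clockwise (seen from above) to bring in the second screw, and lock that too. Also put the loose bridge blanks from the turret's base plate into the tray, lay the spanner back flat on its rubber mat, and leave the glue bottle, mug and jar alone.

Things in the scene. Friction and masses are not known exactly. Their poses are not given: they have to be found in the camera images.
- turret_mid (a point): centre of the turret's top: a bare metal disc 270 mm across, turning about this vertical axis, top 50 mm above the bench; x, y turn with it. Low hub (56 mm across, 12 high) in the middle. Four stations 95 mm from the centre: stop screw 1 on -x, stop screw 2 on +y, plain bolt heads (34 mm across, 15 high) on +x and -y. At the start its axes are the plate's
- turret (a joint): angle of the turret, rad: 0 at the start, positive counter-clockwise seen from above; four click positions 1.571 rad (a quarter turn) apart, about 0.5 N m to get over a click; let go within about 0.6 rad of one, the turret settles into it
- turret_post (a point): on the axis of the upright round wooden post by which the turret is turned: 22 mm across, 65 mm tall, top 115 mm above the bench; this point 20 mm below its top. It stands on the turret 110 mm from the centre, between the two plain bolt heads
- plate: green base plate, 300 (x) by 450 (y) mm, 20 thick, fixed; origin at bench level under the turret's axis; reaches from y = -300 to +150 mm, -x side to the robot. Blanks lie on its -y part. Stop peg: steel pin 16 mm across fixed in it at x -119, y -150 mm, top 68 mm above the bench; a spanner handle lying on the turret passes its +x side 4 mm clear, and a clockwise pull brings it against the peg
- work_spot (a point): the spot, level with the turret's top, where a stop screw stands to be locked: 95 mm from the turret's axis towards the plate's -x; axes those of the plate. Screw 1 is here at the start. Here the spanner goes on with its mouth to the plate's +y and handle to -y, slid on along +y from a start 65 to 75 mm back, between the disc and 6 mm above it
- nut1_mid (a point): middle of the square lower nut of stop screw 1: 50 by 50 mm, from 51 to 72 mm above the bench; x, y square to its sides, within 0.05 rad of the plate's at the start. Light friction (0.12 N m): it turns along with the jam nut unless a spanner holds it. A 30 mm stud passes up through both nuts to 115 mm above the bench
- nut1 (a joint): turn of square nut 1 on its stud, rad, clockwise positive; 0 is its setting, start within 0.05. With the spanner on it can rock up to 0.2 rad, which does no harm
- jam1_mid (a point): middle of the hexagonal jam nut of stop screw 1, on top of the square nut: 46 mm across flats, 24 mm high, 73 to 97 mm above the bench; its x axis stands square to one pair of flats (others every 60 degrees)
- jam1 (a joint): turn of jam nut 1 relative to square nut 1, rad, clockwise seen from above positive; starts between 0 and 0.4, stops hard at 1.2 when fully tight; friction against the square nut 0.4 N m. White marks on the two nuts line up when it is tight
- nut2_mid (a point): the same for the square nut of stop screw 2 (at the start a quarter turn clockwise from the work spot, on the turret's +y side)
- nut2 (a joint): as nut1, for screw 2
- jam2_mid (a point): the same as jam1_mid, for stop screw 2
- jam2 (a joint): as jam1, for screw 2
- spanner: open-ended steel holding spanner, 214 mm long, 14 thick, 0.4 kg, lying flat; origin on its underside at the jaw's centre, where the nut's axis comes; x points out of the mouth. Jaw 57 mm wide, prongs 14 mm wide to x = +34 mm with flared tips (head 95 mm wide there), back of the jaw at x = -27; handle 24 mm wide to x = -181 mm. Centre of mass about 85 mm behind the origin
- spanner_grip (a point): on the wooden grip block standing on the spanner's handle: 40 mm along the handle, 24 mm wide across it, top 60 mm above the spanner's underside; this point 100 mm behind the jaw's centre, 40 mm above the underside. Pinch it across the handle, from above
- mat: black rubber mat, 270 by 130 mm, 4 mm thick, fixed; origin at the centre of its underside. The spanner lies on it at the start and goes back on it, grip block within 100 mm of the mat's centre
- tray: open wooden tray, 200 (x) by 160 (y) by 40 mm high, walls and floor about 6 mm, fixed; origin at the centre of its underside
- blank1: bridge blank, dark wood bar 85 (x) by 26 (y) by 20 mm, 50 g; origin at the centre of its underside; two to four of them are there, lying on the base plate
- blank2: bridge blank, dark wood bar 85 (x) by 26 (y) by 20 mm, 50 g; origin at the centre of its underside; two to four of them are there, lying on the base plate
- blank3: bridge blank, dark wood bar 85 (x) by 26 (y) by 20 mm, 50 g; origin at the centre of its underside; two to four of them are there, lying on the base plate
- blank4: bridge blank, dark wood bar 85 (x) by 26 (y) by 20 mm, 50 g; origin at the centre of its underside; two to four of them are there, lying on the base plate
- glue: white glue bottle, 60 mm across, 150 mm tall; leave alone
- mug: white mug, 76 mm across, 90 mm tall; leave alone
- jar: amber jar, 70 mm across, 100 mm tall; leave alone
Mind the look-alikes: they are no part of the job. What is shaped like the blank4 but red is not meant.

How it is judged (in metres and radians):
On the way, in this order (a step that is already met when the one before it is completed fails the run):
1. the spanner sits on the square nut of screw 1 (horizontal distance between spanner and nut1_mid below 0.012 m and height (world z) of spanner between 0.042 and 0.058 m and angle between spanner's own z axis and vertical below 0.12 rad), for 0.2 s.
2. jam nut 1 is fully tight, with the spanner on its square nut (all of step 1 and value of joint jam1 above 1.1 rad), for 0.2 s.
3. the spanner is off and the turret has been indexed one click counter-clockwise and stands still (horizontal distance between spanner and nut1_mid above 0.04 m and value of joint turret between 1.491 and 1.651 rad and velocity of joint turret between -0.1 and 0.1 rad/s), for 0.2 s.
4. the spanner sits on the square nut of screw 2 (horizontal distance between spanner and nut2_mid below 0.012 m and height (world z) of spanner between 0.042 and 0.058 m and angle between spanner's own z axis and vertical below 0.12 rad), for 0.2 s.
5. jam nut 2 is fully tight, with the spanner on its square nut (all of step 4 and value of joint jam2 above 1.1 rad), for 0.2 s.
At the end, for the whole second after the job is handed in: Both jam nuts are tight (over 1.1 of 1.2 rad), both square nuts within 0.35 rad of their setting, the turret one click (1.571 rad, within 0.08) on from the start, the spanner lying flat on the mat with its grip block within 100 mm of the mat's centre, all blanks at rest in the tray (value of joint each of jam1, jam2 above 1.1 rad and value of joint nut1 between -0.35 and 0.35 rad and value of joint nut2 between -0.35 and 0.35 rad and value of joint turret between 1.491 and 1.651 rad and horizontal distance between spanner_grip and mat below 0.1 m and height (world z) of spanner below 0.015 m and angle between spanner's own z axis and vertical below 0.12 rad and linear speed of each of spanner, blank1, blank2, blank3, blank4 below 0.02 m/s and x of blank1 in the frame of tray between -0.1 and 0.1 m and y of blank1 in the frame of tray between -0.08 and 0.08 m and height (world z) of each of blank1, blank2, blank3, blank4 below 0.07 m and x of blank2 in the frame of tray between -0.1 and 0.1 m and y of blank2 in the frame of tray between -0.08 and 0.08 m and x of blank3 in the frame of tray between -0.1 and 0.1 m and y of blank3 in the frame of tray between -0.08 and 0.08 m and x of blank4 in the frame of tray between -0.1 and 0.1 m and y of blank4 in the frame of tray between -0.08 and 0.08 m); the robot touches nothing.
It fails at once if the setting is lost: the square nut of screw 1 is turned more than 0.45 rad from its setting (not (value of joint nut1 between -0.45 and 0.45 rad)).
It fails at once if the setting is lost: the square nut of screw 2 is turned more than 0.45 rad from its setting (not (value of joint nut2 between -0.45 and 0.45 rad)).
It fails at once if the white glue bottle is pushed more than 3 cm (distance of glue from where it was at the start of the episode above 0.03 m).
It fails at once if the mug is pushed more than 3 cm (distance of mug from where it was at the start of the episode above 0.03 m).
It fails at once if the amber jar is pushed more than 3 cm (distance of jar from where it was at the start of the episode above 0.03 m).
Of blank1, blank2, blank3, blank4 only 2 to 4 are there at a start; the rules pass over those that are not, and their reading is None.
At some moment in a run one of blank1, blank2, blank3, blank4 may be knocked a few centimetres aside while the robot is not near it.
It also fails if it takes over 210 s, if anything falls off the work surface, if the arm or the gripper's body presses on something with over 40 N, if the wrist force passes 120 N, or if a joint passes its speed limit or range.

ROBOT

A 7-joint arm with a two-finger parallel gripper is mounted at the origin on the work surface. World frame = base frame: x ahead of the robot, y to its left, z up, the work surface at z = 0. Lengths are in m, angles in degrees, forces in N, time in s.
With the tool pointing down it reaches from about 0.425 to 0.925 m from the base axis. Payload 6.8 kg.
Tool frame: the origin (TCP) lies at the very end of the fingers, on their centre line; the grasp point (between the pads) lies 19 mm behind it; z points along the fingers, y is the line along which they close (so a half turn about z gives the same grasp; the last joint's range is limited). The gripper opens to 85 mm and grips with 20 to 120 N. Pads are 22 mm wide; open, the fingers measure 114 mm over their backs; the gripper's body (76 mm by 85 mm) begins 54 mm behind the grasp point. The pads swing forward as they close: fully open they stand 13 mm farther back than shut.
Start: joints at [-77.985, 27.33, 1.283, 89.118, -0.659, 63.558, -4.761], TCP at [0.211, 0.641, 0.231] pointing down, gripper open.
Joint ranges: [-169.35, 169.35], [-19.33, 120.38], [-80.79, 83.38], [13.8, 139.57], [-78.32, 258.32], [9.67, 109.79], [-169.56, 169.56]. Speed limits (degrees/s): [136.94, 136.94, 180, 180, 180, 180, 180].

INTERFACE

Orientations are given as a 3x3 rotation matrix whose columns are the frame's x, y, z axes.
In Python, from cell import r gives the robot as it stands. Calls block until the motion is done:
- r.move_pose(position, orientation): joint-space move of the TCP to a pose.
- r.move_linear(position, attitude=None, feed=0.15): straight line of the TCP; attitude=None keeps the orientation; feed is the mean speed in m/s.
- r.goto_joints(angles): joint-space move.
- r.release() and r.clamp(): open the fingers fully, or close them until they stop; the grip force is fixed at half the most.
- r.wait(seconds).
- r.solve_ik(position, orientation): joint angles nearest the present ones, or None.
- r.read_state(): the state.
- r.snapshot(name): name is "side" or "top"; returns (picture, depth): 400x640x3 uint8, blue, green, red; 400x640 float32, m along the optical axis (not along the pixel's ray), 0 where there is no reading.
- r.get_calibration(name): a dict with "K" (3x3 intrinsics, pixels), "k1" (the pictures are not rectified: a ray, as slopes to the right and down, at radius r is drawn at 1 + k1 r^2 times it, then the intrinsics apply), "R" (3x3) and "t" (3): a world point X has camera coordinates R X + t. Camera axes: x right, y down, z forward; pixel columns grow to the right and rows downward; lengths in m; the calibration is good to about 2 mm. A picture is of the moment at which its call begins. get_calibration takes no time and is no camera call.
A pose or a line that the arm cannot do raises r.PlanningError and nothing moves.
- r.hand_in(): hands the job in; it is judged then, once.
The state is a dict: "clock": time; "q": joint angles; "qvel": joint speeds; "joint_torque": joint torques, N m; "ee_pos": TCP position; "tcp_rot": TCP orientation; "contact_force": force on the tool from outside, world axes, zero at the start; "torque": the same for the moment, N m; "width": finger opening in m; "gripper_force": force on a finger pad.
Only numpy, scipy, OpenCV 4.12 (cv2) and the standard library are available. Lean on these libraries where they do the work, as an engineer would, in place of code of your own. Each camera call takes 0.05 s, during which the arm holds its last target. There are 200 camera calls.

## Working session

There is one attempt and no reset: what is moved stays moved. The work goes in short steps, each a Python script; the robot and the scene stay as the last script left them, time stands still between calls to the robot, and variables do not carry over. Pictures are saved under pics/ and viewed, at most 14 in all, crops included, and the job is handed in when it is done.

```bash
ls; mkdir -p pics
python3 - <<'E'
from cell import r
import cv2,numpy as np
for n in("top","side"):
    p,d=r.snapshot(n); cv2.imwrite(f"pics/{n}0.png",p); np.save(f"pics/{n}0.npy",d)
    c=r.get_calibration(n); print(n,c["K"].tolist() if hasattr(c["K"],'tolist') else c["K"],c["k1"],np.round(c["R"],3).tolist(),c["t"])
s=r.read_state();print(s["clock"],s["contact_force"],s["width"])
E
```

```text
pics
top [[414.4347143459553, 0.0, 317.2574737775885], [0.0, 414.4347143459553, 199.78627269614307], [0.0, 0.0, 1.0]] -0.055542725524803625 [[0.023, -1.0, 0.0], [-0.996, -0.023, -0.09], [0.09, 0.002, -0.996]] [-0.0496322   0.59807257  1.16755053]
side [[474.3798451406244, 0.0, 320.0400092180144], [0.0, 474.3798451406244, 198.4476403174], [0.0, 0.0, 1.0]] -0.10569838020014631 [[-0.993, -0.121, -0.0], [-0.063, 0.52, -0.852], [0.104, -0.846, -0.523]] [0.55905921 0.12620743 1.10086325]
0.1 [-0.61452057 -0.08210224 -0.8015496 ] 0.0855061693112825
```

View pics/top0.png

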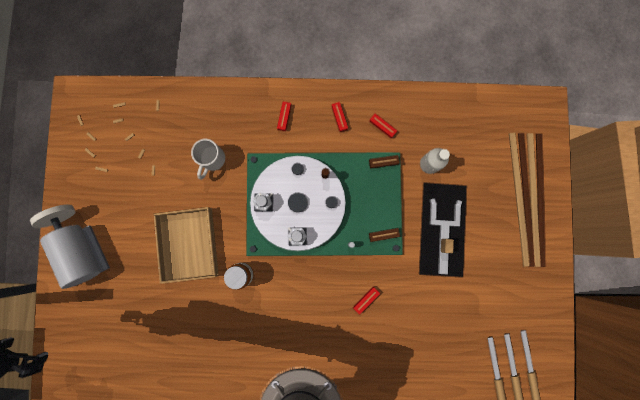

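View pics/side0.png

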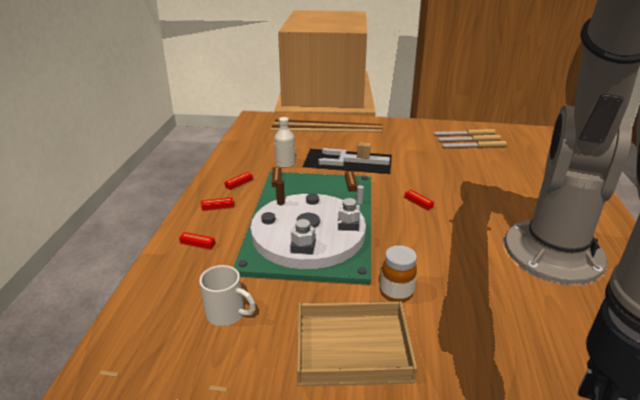

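Top view: the blanks are the dark bars at (384,161) and (385,235). The look-alikes are the red bars at (284,116), (340,117), (383,126) and (367,300), to be left alone. Spanner is on the mat at (444,230), mouth to +x. Screw 1 is at (297,236), screw 2 at (262,202), post at (325,173), peg at (351,245) and tray at (186,245).

```bash
cat > h.py <<'E'
import numpy as np,cv2
from cell import r
def xyz(n,d):
    c=r.get_calibration(n);K,k1,R,t=[np.array(c[k]) for k in("K","k1","R","t")]
    v,u=np.mgrid[0:d.shape[0],0:d.shape[1]].astype(float)
    p=cv2.undistortPoints(np.stack([u.ravel(),v.ravel()],1)[:,None],K,np.array([float(k1),0,0,0]))[:,0]
    z=d.ravel(); X=np.c_[p*z[:,None],z]
    return ((X-t)@R).reshape(d.shape+(3,))
def see(n="top",save=None):
    p,d=r.snapshot(n)
    if save: cv2.imwrite(f"pics/{save}.png",p)
    return p,xyz(n,d)
def comps(P,mask,box,mn=6):
    """components of mask in pixel box (u0,v0,u1,v1): centre, size, long-axis angle from world points"""
    m=np.zeros(mask.shape,np.uint8);u0,v0,u1,v1=box;m[v0:v1,u0:u1]=mask[v0:v1,u0:u1]
    n,l=cv2.connectedComponents(m);out=[]
    for i in range(1,n):
        q=P[l==i]
        if len(q)<mn: continue
        (c,s,a)=cv2.minAreaRect(q[:,:2].astype(np.float32)*1000)
        if s[0]<s[1]: s=(s[1],s[0]);a+=90
        out.append((np.round(c,1),np.round(s,1),round((a+90)%180-90,1),round(float(np.median(q[:,2]))*1000,1),len(q),np.round(q[:,:2].mean(0)*1000,1)))
    return out
E
python3 - <<'E'
from h import *
p=cv2.imread("pics/top0.png");P=xyz("top",np.load("pics/top0.npy"));z=P[...,2]
b,g,R=[p[...,i].astype(int) for i in range(3)]
def show(t,m,box,mn=6):
    print(t)
    for c in comps(P,m,box,mn):print("  ",*c)
W=(240,145,410,262)
show("plate",(z>.005)&(z<.2),W,500)
show("disc",(z>.04)&(z<.2),(240,145,349,262),500)
show("studtops",(z>.105)&(z<.125),W,3)
show("jam",(z>.09)&(z<.102),W,4)
show("sq",(z>.062)&(z<.078),W,3)
show("peg",(z>.035)&(z<.08),(340,200,410,262),2)
show("blanks",(z>.03)&(z<.05),(355,145,410,262),8)
show("mat",(R+g+b<120)&(z<.015),(410,175,475,285),100)
S=(410,175,475,285)
show("spanner",(z>.012)&(z<.03),S,8)
show("grip",(z>.05)&(z<.08),S,4)
show("tray",(z>.03)&(z<.05),(145,195,225,290),10)
show("tall",(z>.08)&(z<.2),(180,130,225,190)); show("jar",(z>.08)&(z<.2),(220,255,260,295)); show("glue",(z>.05)&(z<.2),(415,140,460,180))
E
python3 - <<'E'
import cv2
p=cv2.imread("pics/top0.png")
cv2.imwrite("pics/c0.png",cv2.resize(p[145:285,240:475],None,fx=3.3,fy=3.3,interpolation=cv2.INTER_CUBIC))
E
```

```text
plate
   [594.2 -57.3] [461.1 317.1] -87.8 25.5 15958 [588.3 -56.3]
disc
   [589.   20.1] [268.  267.8] 70.1 51.8 7050 [587.6  19. ]
studtops
   [668.1 -56.7] [20.1 19. ] 0.4 115.5 53 [668.2 -56.2]
   [586.  113.9] [29.5 27.1] 1.1 116.3 108 [585.9 113.9]
   [494.8  16.8] [29.3 29.1] -88.6 116.2 113 [494.2  16.7]
jam
   [586.6 114.3] [49.8 46.4] -40.1 97.7 135 [584.8 112.6]
   [493.6  17.4] [51.  43.1] -88.8 98.3 135 [493.1  16.6]
sq
   [682.7  21.4] [31.2 31.1] -89.5 65.9 110 [683.4  22. ]
   [660.9 -56.3] [16.8  4.1] 89.5 67.5 7 [660.6 -56.3]
   [607.2 137.1] [11.7  5. ] -43.5 74.1 9 [606.7 136.7]
   [601.6  91.4] [28.1 12.4] 30.2 72.8 27 [602.2  93.1]
   [589.2  18.3] [53.2 51.8] -57.7 63.8 206 [588.6  19.4]
   [592.4 -75.4] [31.9 29.6] -43.9 65.8 110 [591.8 -75.6]
   [564.2 128.4] [28.7 12.1] 62.4 73.2 19 [565.6 130.7]
   [568.2  92.7] [23.2 11.5] -40.6 72.3 28 [569.2  94.2]
   [514.4  38.7] [17.6 10.8] -37.1 73.4 19 [513.2  38.4]
   [515.9   4. ] [36.2 16.2] 59.0 73.5 29 [513.8   0.9]
   [480.4  -3.8] [16.5  8.3] 1.4 74.4 19 [478.4  -5. ]
   [470.2  32.9] [19.6  9.3] 57.4 73.3 15 [471.7  34. ]
   [ 475.  -133.3] [13.8 13.5] -42.4 68.8 26 [ 474.7 -133.4]
peg
   [ 565.5 -107.8] [65.1 14.7] 0.5 51.1 100 [ 572.4 -106.1]
   [ 504.2 -229.2] [85.4 26.1] -78.5 41.3 274 [ 504.1 -228.4]
   [ 473.6 -133.5] [13.8 13.8] -89.0 68.6 28 [ 474.7 -133.1]
blanks
   [ 715.4 -226.7] [85.4 26.2] -80.7 41.2 278 [ 714.8 -226.2]
   [ 504.1 -229.2] [85.4 26.2] -78.6 41.3 278 [ 504.  -228.1]
mat
   [ 522.5 -406.8] [267.8 129.7] -2.4 5.3 2875 [ 525.4 -404.1]
spanner
   [ 502.7 -404.8] [216.1  92. ] -3.2 19.2 719 [ 516.6 -406.2]
grip
   [ 475.4 -405.7] [39.  26.3] -3.2 64.1 141 [ 476. -404.]
tray
   [461.  341.1] [202.2 162.3] 8.0 39.9 670 [460.7 343.4]
tall
   [717.3 279.5] [75.8 72.3] -10.6 89.4 166 [719.2 279.3]
jar
   [380.3 178.5] [59.7 58.7] 89.7 100.6 437 [380.2 178. ]
glue
   [ 714.  -361.8] [56.9 54.9] 28.6 104.5 459 [ 710.2 -356.7]
```

View pics/c0.png

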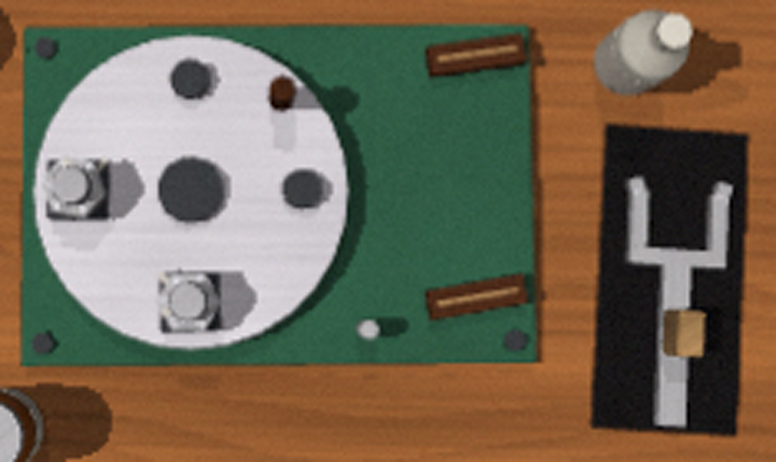

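Only the two plain dark bars on the green plate fit the description, and the crop confirms that. Now the wrist ranges for the planned poses.

```bash
cat >> h.py <<'E'
C=np.array([588.7,19.2])/1000; YAW=1.5   # turret axis, plate yaw
def ori(th):
    c,s=np.cos(np.radians(th)),np.sin(np.radians(th)); return np.array([[-s,c,0],[c,s,0],[0,0,-1.]])
def rot(a): a=np.radians(a);return np.array([[np.cos(a),-np.sin(a)],[np.sin(a),np.cos(a)]])
def pl(x,y): return C+rot(YAW)@np.array([x,y])   # plate xy -> world
def st(t=""):
    s=r.read_state();print(t,"t%.1f"%s["clock"],np.round(s["ee_pos"],4),"w%.4f"%s["width"],"F",np.round(s["contact_force"],1),"Mz%.2f"%s["torque"][2],"q7 %.0f"%s["q"][6]);return s
def go(xy,z,th): r.move_pose(np.r_[xy,z],ori(th))
def lin(xy,z,th,feed=.15): r.move_linear(np.r_[xy,z],ori(th),feed)
E
python3 - <<'E'
from h import *
for n,xy,z,ths in [("blankA",(.7154,-.2267),.024,(9.3,189.3)),("blankB",(.5041,-.2292),.024,(11.4,191.4)),("tray",(.461,.341),.02,(98,-82)),
 ("span mat",(.4754,-.4057),.025,(86.8,-93.2)),("span work",pl(-95,-100),.074,(1.5,-178.5)),("span back",pl(-95,-170),.074,(1.5,-178.5)),
 ("jam",pl(-95,0),.0755,(1.5,-58.5,61.5,121.5,-118.5,-178.5)),("post0",pl(78,-78),.076,(-43.5,46.5,136.5)),("post1",pl(78,78),.076,(46.5,136.5,-133.5))]:
    for t in ths:
        q=r.solve_ik(np.r_[xy,z],ori(t)); print(n,t,None if q is None else np.round(q).astype(int).tolist())
E
```

```text
blankA 9.3 [-9, 52, 36, 87, -36, 53, 48]
blankA 189.3 [-23, 72, 72, 88, -70, 74, -112]
blankB 11.4 [-8, 38, 35, 116, -35, 37, 61]
blankB 191.4 [-28, 62, 72, 117, -71, 63, -89]
tray 98 [-43, 34, 0, 112, 0, 34, 55]
tray -82 [-65, 38, 30, 113, -30, 37, -98]
span mat 86.8 [11, 42, 33, 106, -33, 42, 149]
span mat -93.2 [-8, 66, 72, 107, -70, 67, -2]
span work 1.5 None
span work -178.5 None
span back 1.5 None
span back -178.5 None
jam 1.5 None
jam -58.5 None
jam 61.5 None
jam 121.5 None
jam -118.5 None
jam -178.5 None
post0 -43.5 None
post0 46.5 None
post0 136.5 None
post1 46.5 None
post1 136.5 None
post1 -133.5 None
```

```bash
sed -i 's/np.array(\[x,y\])   #/np.array([x,y])\/1000   #/' h.py
python3 - <<'E'
from h import *
for n,xy,z,ths in [("span work",pl(-95,-100),.074,(1.5,-178.5)),("span back",pl(-95,-170),.074,(1.5,-178.5)),
 ("jam",pl(-95,0),.0755,(1.5,-58.5,61.5,121.5,-118.5,-178.5)),("post0",pl(78,-78),.076,(-43.5,46.5,136.5,-133.5)),("post1",pl(78,78),.076,(46.5,-43.5,136.5,-133.5))]:
    for t in ths:
        q=r.solve_ik(np.r_[xy,z],ori(t)); print(n,t,None if q is None else np.round(q).astype(int).tolist())
# hex orientation
P=xyz("top",np.load("pics/top0.npy"));z=P[...,2]
from scipy.ndimage import sobel
for nm,c in(("jam1",pl(-95,0)),("jam2",pl(0,95))):
    q=P[(z>.088)&(np.hypot(P[...,0]-c[0],P[...,1]-c[1])<.04)][:,:2]
    al=np.radians(np.arange(0,60,1.));best=[]
    for a in al:
        n=np.array([[np.cos(a+k*np.pi/3),np.sin(a+k*np.pi/3)] for k in range(6)])
        m=min(((np.maximum((( q-c-[dx,dy])@n.T).max(1)-.023,0)**2).sum(),dx,dy) for dx in np.arange(-.004,.0041,.001) for dy in np.arange(-.004,.0041,.001))
        best.append(m)
    e=np.array([b[0] for b in best]);i=e.argmin();print(nm,"flat normal at",np.degrees(al[i]),best[i],np.round(e[::5]*1e6,0),len(q))
p=cv2.imread("pics/top0.png");a=p[185:255,245:330]
cv2.imwrite("pics/c1.png",cv2.resize(a,None,fx=8,fy=8,interpolation=cv2.INTER_CUBIC))
E
```

```text
span work 1.5 [-35, 33, 49, 122, -38, 42, 41]
span work -178.5 [-47, 50, 73, 123, -61, 57, -118]
span back 1.5 [-33, 40, 59, 120, -48, 48, 58]
span back -178.5 [-38, 52, 72, 120, -61, 59, -111]
jam 1.5 [-33, 26, 29, 122, -21, 37, 13]
jam -58.5 [-38, 27, 37, 123, -27, 38, -42]
jam 61.5 [-27, 25, 22, 122, -15, 36, 67]
jam 121.5 [-21, 24, 14, 122, -10, 36, 122]
jam -118.5 [-59, 49, 73, 124, -60, 57, -69]
jam -178.5 [-59, 49, 73, 124, -60, 57, -129]
post0 -43.5 [-27, 43, 40, 98, -34, 51, -16]
post0 46.5 [-18, 39, 25, 98, -21, 48, 63]
post0 136.5 [-5, 37, 7, 97, -6, 47, 141]
post0 -133.5 [-41, 62, 72, 99, -64, 70, -85]
post1 46.5 [-29, 38, 22, 97, -18, 48, 47]
post1 -43.5 [-40, 43, 40, 98, -34, 51, -30]
post1 136.5 [-14, 36, 1, 96, -1, 47, 123]
post1 -133.5 [-55, 62, 72, 99, -64, 70, -98]
jam1 flat normal at 2.0 (np.float64(5.139093657026414e-08), np.float64(0.0), np.float64(0.0)) [ 0.  1.  5. 13. 24. 33. 38. 37. 30. 19.  9.  2.] 253
jam2 flat normal at 49.0 (np.float64(4.5568149596469317e-07), np.float64(0.0), np.float64(0.0)) [12. 25. 38. 48. 52. 49. 38. 24. 11.  3.  1.  3.] 254
```

View pics/c1.png

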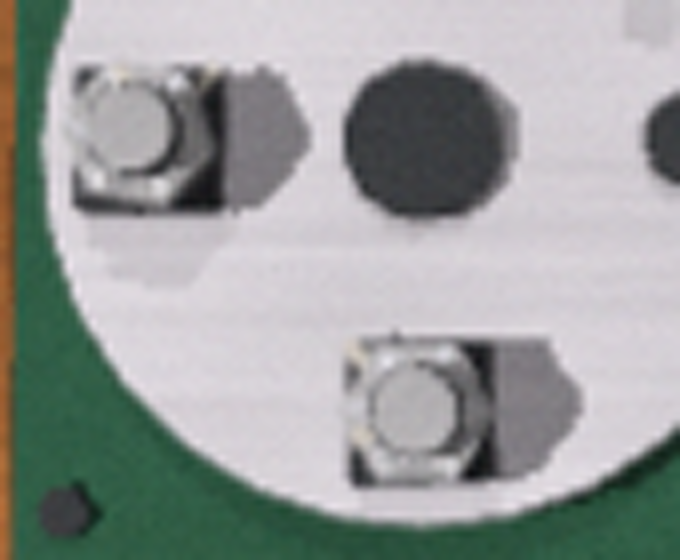

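The hex fits are clear: jam 1 flats at 2°, jam 2 flats at 49° (mod 60). Crop shows screw 1 at (415,410) and screw 2 at (140,140). Blanks first.

Run:
```python
from h import *
tr=np.array([.461,.3415])
for (xy,th),dx in zip([((.7154,-.2267),9.3),((.5041,-.2292),11.4)],(.046,-.046)):
    go(xy,.22,th); lin(xy,.026,th,.12); s=st("down"); r.clamp(); st("grip")
    lin(xy,.2,th,.2); st("lift")
    p=tr+rot(8)@[dx,0]
    go(p,.2,98); lin(p,.022,98,.12); r.release(); st("placed"); lin(p,.2,98,.25)
go((.46,.1),.35,-60)
p,P=see("top","t1")
z=P[...,2]
for c in comps(P,(z>.02)&(z<.034)&(p.astype(int).sum(2)<230),(150,195,225,290),8):print(*c)
```

```text
down t5.4 [ 0.7159 -0.2269  0.0269] w0.0852 F [ 0.1 -0.2  0.1] Mz0.00 q7 56
grip t6.0 [ 0.7156 -0.2268  0.0264] w0.0246 F [-0.4  1.1  2.3] Mz0.00 q7 56
lift t7.0 [ 0.7148 -0.226   0.1983] w0.0244 F [-0.7  1.  -1.4] Mz-0.01 q7 51
placed t11.4 [0.5065 0.3479 0.022 ] w0.0853 F [-0.7  0.7  0.6] Mz0.03 q7 89
down t16.1 [ 0.5045 -0.2294  0.0266] w0.0856 F [ 1.7 -0.6  0.6] Mz-0.01 q7 64
grip t16.7 [ 0.5043 -0.2294  0.0264] w0.0241 F [-0.7  0.5  4.4] Mz-0.02 q7 64
lift t17.7 [ 0.5034 -0.2286  0.1989] w0.0243 F [-1.1  0.5 -0.5] Mz0.04 q7 53
placed t22.0 [0.4154 0.3351 0.022 ] w0.0851 F [-0.3 -0.3  0.6] Mz-0.02 q7 79
[546.8 272.5] [49.4  1.6] 8.9 27.1 22 [546.  272.5]
[451.4 414.4] [187.5   8.1] 6.3 26.8 130 [452.6 414.6]
[520.2 346.6] [47.5 25. ] 4.3 26.2 105 [522.5 345.8]
```

Run:
```python
from h import *
g=np.array([.4754,-.4055])
go(g,.2,-93.2); p,P=see("top","t2"); cv2.imwrite("pics/t2c.png",cv2.resize(p[140:300,140:480],None,fx=2.2,fy=2.2))
lin(g,.026,-93.2,.12); st("down"); r.clamp(); st("grip"); lin(g,.18,-93.2,.15); s=st("lift"); print(np.round(s["q"]),s["torque"])
```

```text
down t28.7 [ 0.4758 -0.4059  0.0267] w0.0853 F [-0.5  1.   0.6] Mz-0.04 q7 -17
grip t29.2 [ 0.4756 -0.4052  0.0262] w0.0237 F [-0.6  1.8  4.3] Mz0.03 q7 -17
lift t30.4 [ 0.475  -0.4049  0.1789] w0.0238 F [ 0.   0.1 -3.2] Mz-0.02 q7 -24
[ -6.  39.  61. 102. -38.  63. -24.] [-0.04804044  0.03149651 -0.02160988]
```

View pics/t2c.png

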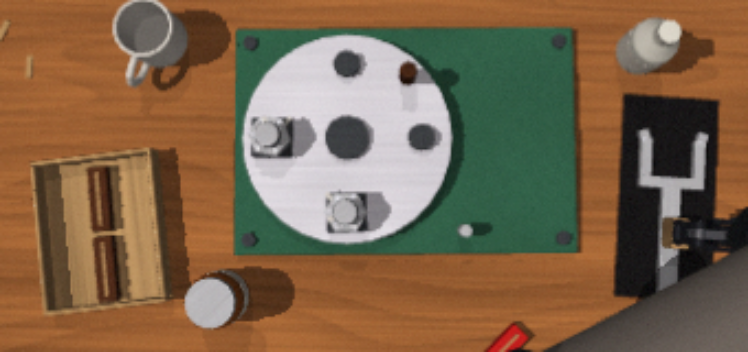

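The picture shows both blanks lying in the tray at (103,195) and (105,270), and everything else undisturbed. The spanner is held level. Now onto screw 1.

```bash
cat >> h.py <<'E'
DZ=.022  # TCP above spanner underside
def put_on(x=-94.5):
    go(pl(x,-170),.18,1.5); lin(pl(x,-170),.1,1.5,.1); lin(pl(x,-170),.053+DZ,1.5,.06); st("low")
    for y in range(-160,-99,10):
        lin(pl(x,y),.053+DZ,1.5,.06); s=st("y%d"%y)
        if np.hypot(*s["contact_force"][:2])>12: print("STOP");return False
    lin(pl(x,-100),.0505+DZ,1.5,.03); st("seated"); return True
def spanner_world():
    p,P=see("top");z=P[...,2]
E
python3 - <<'E'
from h import *
print(put_on())
p,P=see("top","t3"); cv2.imwrite("pics/t3c.png",cv2.resize(p[150:280,230:420],None,fx=4,fy=4,interpolation=cv2.INTER_CUBIC))
E
```

```text
low t32.9 [ 0.4985 -0.1533  0.0747] w0.0236 F [ 0.8  0.3 -3.2] Mz-0.01 q7 38
y-160 t33.2 [ 0.4986 -0.1424  0.0751] w0.0232 F [-0.1  0.4 -2.6] Mz-0.10 q7 37
y-150 t33.6 [ 0.4982 -0.1326  0.075 ] w0.0232 F [ 0.7  0.3 -2.8] Mz0.04 q7 36
y-140 t33.9 [ 0.4979 -0.1226  0.0749] w0.0235 F [-0.2 -0.2 -4. ] Mz0.02 q7 35
y-130 t34.2 [ 0.4976 -0.1126  0.0749] w0.0233 F [-0.1 -0.  -4. ] Mz-0.05 q7 34
y-120 t34.5 [ 0.4974 -0.1026  0.075 ] w0.0232 F [-0.2  0.  -3.9] Mz-0.03 q7 33
y-110 t34.8 [ 0.4972 -0.0926  0.075 ] w0.0233 F [-0.1 -0.  -3.1] Mz0.01 q7 32
y-100 t35.1 [ 0.4969 -0.0826  0.075 ] w0.0235 F [ 0.2 -0.7 -3.3] Mz0.02 q7 31
seated t35.4 [ 0.4967 -0.0835  0.0723] w0.0235 F [-0.1 -0.4 -3.1] Mz0.03 q7 31
True
```

View pics/t3c.png

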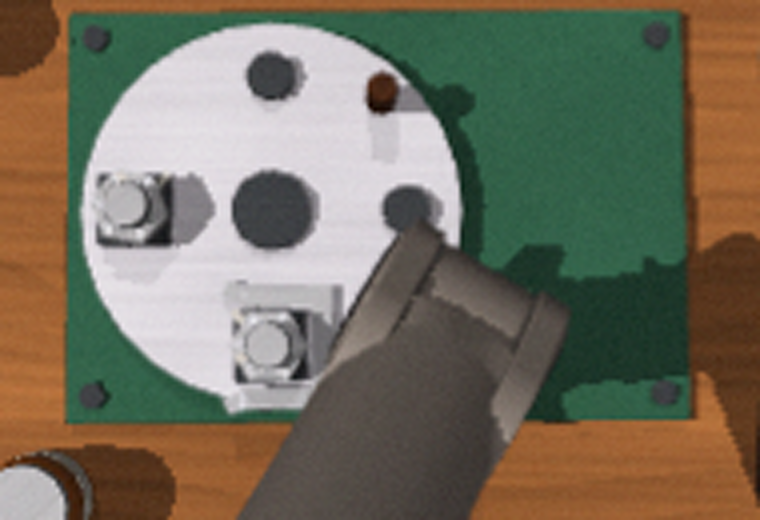

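The spanner's prongs straddle the square nut at (270,345) without contact force. Release and turn jam nut 1.

```bash
cat >> h.py <<'E'
def tighten(c,th0,z=.076,maxturn=100,lim=1.6):
    go(c,.2,th0); lin(c,z,th0,.1); st("at nut"); r.clamp(); st("clamped")
    th=th0
    while th0-th<maxturn:
        th-=4; go(c,z,th); s=st("turn %d"%(th0-th))
        if abs(s["torque"][2])>lim: break
    r.wait(.3); st("end"); r.release(); st("open"); lin(c,.2,th,.15); return th
E
python3 - <<'E'
from h import *
r.release(); st("rel"); g=pl(-94.5,-100); lin(g,.2,1.5,.15)
print(tighten(pl(-95,0),62))
go((.46,-.2),.3,1.5)
p,P=see("top","t4"); cv2.imwrite("pics/t4c.png",cv2.resize(p[150:280,230:420],None,fx=4,fy=4,interpolation=cv2.INTER_CUBIC))
E
```

```text
rel t36.1 [ 0.4969 -0.0832  0.0725] w0.0855 F [0.4 0.4 0. ] Mz-0.02 q7 31
at nut t39.2 [0.4942 0.0168 0.0765] w0.0854 F [ 0.4 -0.   0.3] Mz-0.04 q7 71
clamped t39.6 [0.4949 0.0171 0.0769] w0.0449 F [-0.2  0.6  7.2] Mz0.06 q7 71
turn 4 t39.9 [0.4949 0.0169 0.0769] w0.0449 F [ 0.2 -0.1  6.1] Mz-0.09 q7 67
turn 8 t40.1 [0.4948 0.0168 0.0769] w0.0449 F [-0.9 -0.3  7.7] Mz-0.06 q7 64
turn 12 t40.4 [0.4948 0.017  0.0769] w0.0446 F [-0.4  0.5  8.7] Mz0.02 q7 61
turn 16 t40.6 [0.4947 0.017  0.0769] w0.0447 F [-0.9  1.2  7.8] Mz-0.01 q7 58
turn 20 t40.9 [0.4947 0.0169 0.0769] w0.0447 F [-0.4 -0.6  7.4] Mz-0.02 q7 55
turn 24 t41.1 [0.4946 0.0168 0.0769] w0.0447 F [-1.3  0.5  9.1] Mz-0.06 q7 52
turn 28 t41.4 [0.4946 0.0168 0.0769] w0.0449 F [-1.6 -0.5  8.4] Mz-0.05 q7 48
turn 32 t41.6 [0.4945 0.0167 0.0769] w0.0449 F [-2.  -0.3  9.2] Mz-0.07 q7 45
turn 36 t41.9 [0.4945 0.0167 0.0769] w0.0447 F [-2.1 -0.8  9.1] Mz-0.08 q7 42
turn 40 t42.1 [0.4944 0.0167 0.0769] w0.0449 F [-2.2  0.2  8.9] Mz-0.12 q7 39
turn 44 t42.4 [0.4943 0.0167 0.0769] w0.0446 F [-1.9 -0.2 10.4] Mz-0.09 q7 36
turn 48 t42.6 [0.
[... 209 characters left out ...]
1 q7 27
turn 60 t43.4 [0.4941 0.0166 0.0769] w0.0448 F [-3.  -0.3 10.7] Mz-0.08 q7 24
turn 64 t43.6 [0.4941 0.0166 0.0769] w0.0447 F [-3.6 -0.3 12.9] Mz-0.09 q7 21
turn 68 t43.9 [0.494  0.0166 0.0769] w0.0447 F [-3.2 -0.4 12. ] Mz-0.05 q7 17
turn 72 t44.1 [0.4939 0.0165 0.0769] w0.0451 F [-3.7  0.2 12.8] Mz-0.11 q7 14
turn 76 t44.4 [0.4938 0.0165 0.0769] w0.0448 F [-3.9 -1.2 12.8] Mz-0.07 q7 11
turn 80 t44.6 [0.4938 0.0165 0.0769] w0.0448 F [-3.6 -1.  13.6] Mz-0.04 q7 8
turn 84 t44.9 [0.4938 0.0163 0.0769] w0.0450 F [-4.2 -1.4 12.9] Mz1.92 q7 5
end t45.2 [0.4938 0.0163 0.0769] w0.0450 F [-4.8 -2.4 14.5] Mz1.91 q7 5
open t45.7 [0.4937 0.0167 0.0759] w0.0851 F [ 0.3 -0.5  0.1] Mz-0.02 q7 5
-22
```

View pics/t4c.png

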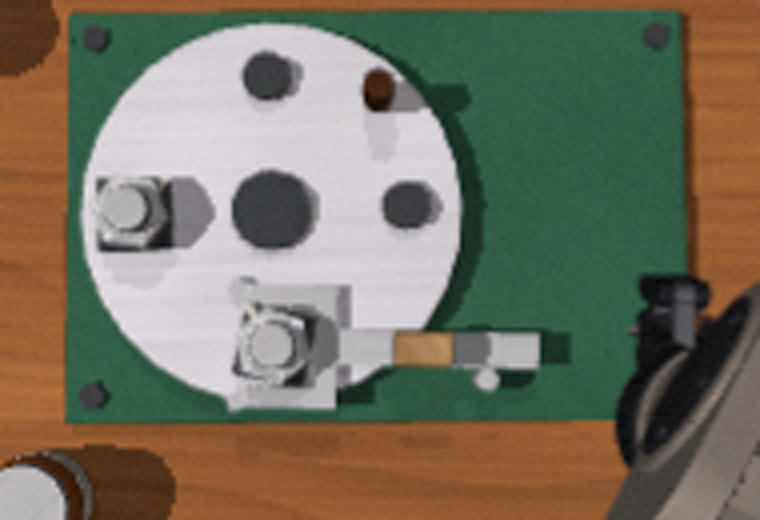

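Run:
```python
from h import *
go((.40,-.25),.35,1.5)
p,P=see("top","t5");q,Q=see("side","s5")
a=cv2.resize(p[215:260,275:325],None,fx=8,fy=8,interpolation=cv2.INTER_CUBIC)
b=cv2.resize(q[190:235,325:375],None,fx=8,fy=8,interpolation=cv2.INTER_CUBIC)
cv2.imwrite("pics/c5.png",np.hstack([a,b]))
z=P[...,2]
c=pl(-95,0);m=(np.hypot(P[...,0]-c[0],P[...,1]-c[1])<.04)
w=(p.astype(int).min(2)>190)&m
for v,u in np.argwhere(m&(p[...,1].astype(int)-p[...,0]>12)&(p.min(2)>90)):
    d=P[v,u,:2]-c;print(u,v,p[v,u],np.round(P[v,u]*1000),"ang %.0f r %.0f"%(np.degrees(np.arctan2(d[1],d[0])),1000*np.hypot(*d)))
```

```text
(no output)
```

View pics/c5.png

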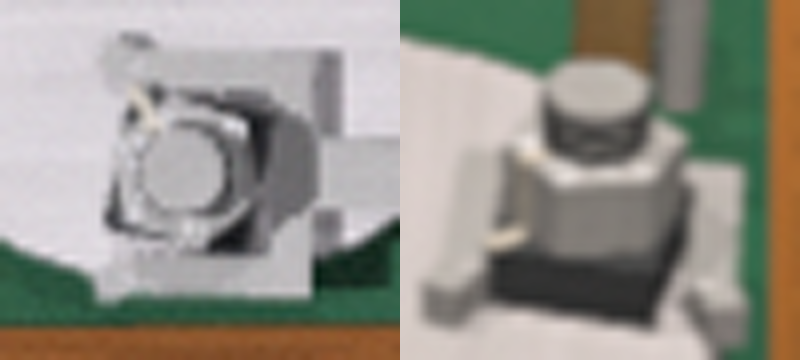

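The marks meet in both views: at (145,105) in the left crop and (520,200) in the right. Jam 1 is tight, with the handle on the peg. Take the spanner off and lay it on the mat, then index.

```bash
cat >> h.py <<'E'
def grip_block():
    p,P=see("top");z=P[...,2];c=pl(-95,-100)
    o=comps(P,(z>.1)&(z<.118)&(np.hypot(P[...,0]-c[0],P[...,1]-c[1])<.035),(240,150,420,280),10)[0];print("block",*o);return np.array(o[0])/1000,o[2]
def take_off():
    g,a=grip_block(); a=a%180            # handle direction, ~90
    th=a-90; go(g,.2,th); lin(g,.0505+DZ,th,.12); st("at"); r.clamp(); s=st("clamped")
    e=s["ee_pos"][:2]; lin(e+[.001,0],.053+DZ,th,.03)
    lin(pl(-94.5,-100),.054+DZ,1.5,.03); st("squared")
    for y in (-125,-150,-172): lin(pl(-94.5,y),.054+DZ,1.5,.08); st("y%d"%y)
    lin(pl(-94.5,-172),.2,1.5,.15)
def mat_down(xy=(.4754,-.4055)):
    go(xy,.18,-93.2); lin(xy,.004+DZ+.001,-93.2,.1); st("mat"); r.release(); lin(xy,.2,-93.2,.15)
E
python3 - <<'E'
from h import *
take_off(); mat_down()
E
```

```text
block [494.5 -88.4] [37.6 24. ] -89.0 110.6 134 [494.  -88.2]
at t50.4 [ 0.495  -0.0885  0.0731] w0.0854 F [-0.5  0.3  0.6] Mz-0.04 q7 41
clamped t51.0 [ 0.4948 -0.0886  0.0728] w0.0232 F [ 0.6 -0.2  2.5] Mz-0.10 q7 41
squared t51.6 [ 0.4963 -0.0827  0.0757] w0.0234 F [-1.4 -1.1 -5.3] Mz0.15 q7 40
y-125 t52.1 [ 0.4976 -0.1086  0.0762] w0.0236 F [ 0.1  1.1 -3.2] Mz0.04 q7 43
y-150 t52.5 [ 0.4983 -0.1334  0.076 ] w0.0235 F [-0.7  1.1 -3.4] Mz0.02 q7 45
y-172 t53.0 [ 0.4987 -0.1553  0.076 ] w0.0233 F [-0.9  0.1 -3.7] Mz-0.01 q7 47
mat t56.6 [ 0.4757 -0.4058  0.0276] w0.0233 F [-1.2  0.3 -2.4] Mz-0.04 q7 -8
```

Run:
```python
from h import *
post=lambda a: pl(110*np.cos(np.radians(a)),110*np.sin(np.radians(a)))
print(post(-45)); go(post(-45),.22,46.5); lin(post(-45),.078,46.5,.12); st("at"); r.clamp(); st("grip")
for a in np.arange(-37.5,45.1,7.5):
    lin(post(a),.078,a+91.5,.08); s=st("a%.1f"%a)
    if np.linalg.norm(s["contact_force"])>45: print("STOP");break
else:
    r.wait(.4); r.release(); r.wait(.4); st("open"); lin(post(45),.22,136.5,.15)
    go((.40,-.2),.3,1.5); r.wait(.2)
    p,P=see("top","t6");z=P[...,2];W=(240,145,410,262)
    for m in ((z>.105)&(z<.125),(z>.055)&(z<.069)):
        for c in comps(P,m,W,20):print(*c)
    for nm,c in(("s2",pl(-95,0)),("s1",pl(0,-95))):
        q=P[(z>.088)&(np.hypot(P[...,0]-c[0],P[...,1]-c[1])<.04)][:,:2]
        e=[]
        for a in np.arange(60):
            k=np.radians(a+60*np.arange(6));n=np.c_[np.cos(k),np.sin(k)]
            e.append((np.maximum(((q-c)@n.T).max(1)-.023,0)**2).sum()*1e6)
        print(nm,"flat",np.argmin(e),min(e),len(q))
    cv2.imwrite("pics/t6c.png",cv2.resize(p[150:285,230:480],None,fx=3,fy=3,interpolation=cv2.INTER_CUBIC))
```

```text
[ 0.66849118 -0.056519  ]
at t61.4 [ 0.6691 -0.0567  0.0789] w0.0856 F [1.  0.2 0. ] Mz0.04 q7 73
grip t62.0 [ 0.669  -0.0563  0.0786] w0.0207 F [-0.8  1.7  5.7] Mz-0.11 q7 73
a-37.5 t62.3 [ 0.6782 -0.0457  0.0786] w0.0208 F [-0.   0.2  6. ] Mz-0.37 q7 78
a-30.0 t62.6 [ 0.6859 -0.0342  0.0786] w0.0205 F [ 0.8 -0.1  5.5] Mz-0.48 q7 83
a-22.5 t63.0 [ 0.6916 -0.0244  0.0787] w0.0207 F [ 0.9 -6.5  4.7] Mz0.11 q7 88
a-15.0 t63.3 [ 0.6968 -0.0107  0.0787] w0.0209 F [ 4.3 -6.1  0.7] Mz0.03 q7 93
a-7.5 t63.6 [0.7003 0.0042 0.0787] w0.0208 F [ 8.9 -6.1 -2. ] Mz0.15 q7 98
a0.0 t64.0 [0.7018 0.0197 0.0787] w0.0209 F [11.5 -4.3 -3.5] Mz0.30 q7 103
a7.5 t64.3 [0.7011 0.0354 0.0787] w0.0206 F [14.1 -3.  -5.3] Mz0.52 q7 108
a15.0 t64.6 [0.6969 0.0536 0.0787] w0.0208 F [9.9 7.  0.4] Mz-0.04 q7 113
a22.5 t65.0 [0.6917 0.0679 0.0787] w0.0207 F [ 8.8  8.9 -1.4] Mz0.06 q7 118
a30.0 t65.3 [0.6849 0.081  0.0787] w0.0209 F [10.1  9.5 -0.8] Mz0.08 q7 123
a37.5 t65.6 [0.6765 0.093  0.0787] w0.0202 F [ 9.6  9.7 -0.6] Mz-0.01 q7 129
a45.0 t66.0 [0.6668 0.1036 0.0787] w0.0207 F [ 9.2 10.2 -1.8] Mz-0.01 q7 134
open t67.4 [0.6644 0.099  0.078 ] w0.0856 F [ 0.5  0.1 -0.1] Mz-0.00 q7 134
[664.8  99.4] [19.7 18.9] -85.3 114.5 54 [664.8  98.7]
[590.3 -75.6] [30.  26.8] 1.5 115.7 107 [590.4 -75.5]
[494.8  18. ] [29.2 26.9] 1.6 116.0 109 [494.2  17.7]
[683.2  20.5] [33.1 31.6] 32.3 65.7 113 [682.9  20.4]
[588.7  19.4] [54.3 53.8] -29.4 62.9 313 [588.9  19.3]
[587.6 114. ] [32.2 31.6] 48.2 65.6 108 [587.1 113.8]
s2 flat 19 4.3702222046715065 256
s1 flat 15 0.934579144034278 251
```

View pics/t6c.png

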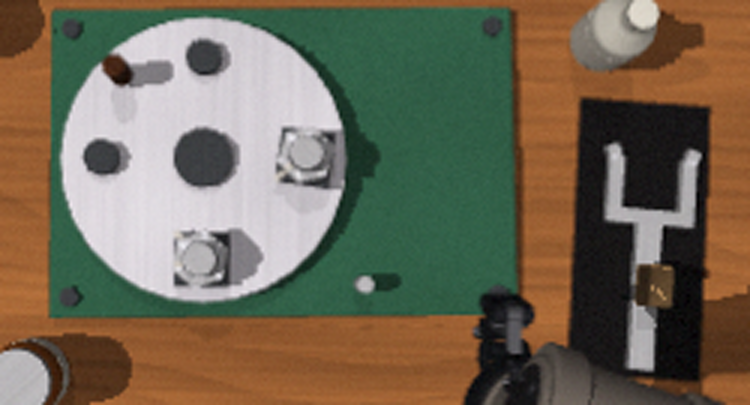

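Picture: turret indexed, screw 2 at the work spot (200,258), spanner on the mat at (650,250). Now screw 2.

Run:
```python
from h import *
g=np.array([.4754,-.4055])
go(g,.2,-93.2); lin(g,.026,-93.2,.12); r.clamp(); st("grip"); lin(g,.18,-93.2,.15)
if put_on():
    p,P=see("top","t7"); cv2.imwrite("pics/t7c.png",cv2.resize(p[150:280,230:420],None,fx=3,fy=3,interpolation=cv2.INTER_CUBIC))
```

```text
grip t73.7 [ 0.4754 -0.4059  0.0262] w0.0237 F [ 0.5 -1.3  1.3] Mz0.02 q7 -10
low t77.3 [ 0.4985 -0.1533  0.0748] w0.0233 F [-0.  -0.6 -2.2] Mz0.01 q7 49
y-160 t77.7 [ 0.4986 -0.1424  0.0751] w0.0233 F [ 0.  -0.3 -3.3] Mz0.06 q7 48
y-150 t78.0 [ 0.4982 -0.1326  0.075 ] w0.0233 F [-0.4  0.6 -2.9] Mz-0.04 q7 47
y-140 t78.3 [ 0.4979 -0.1226  0.0749] w0.0235 F [-0.4 -0.4 -3.8] Mz0.03 q7 46
y-130 t78.6 [ 0.4976 -0.1127  0.0749] w0.0229 F [ 0.1 -1.1 -3.7] Mz-0.04 q7 45
y-120 t78.9 [ 0.4974 -0.1026  0.0749] w0.0231 F [-0.2 -1.2 -3.9] Mz-0.01 q7 44
y-110 t79.2 [ 0.4971 -0.0927  0.0749] w0.0234 F [ 0.2  0.2 -3.4] Mz-0.01 q7 43
y-100 t79.5 [ 0.4969 -0.0827  0.0749] w0.0236 F [-0.6  0.4 -3.6] Mz0.02 q7 42
seated t79.8 [ 0.4967 -0.0834  0.0723] w0.0240 F [-0.8 -0.  -2.8] Mz0.04 q7 42
```

View pics/t7c.png

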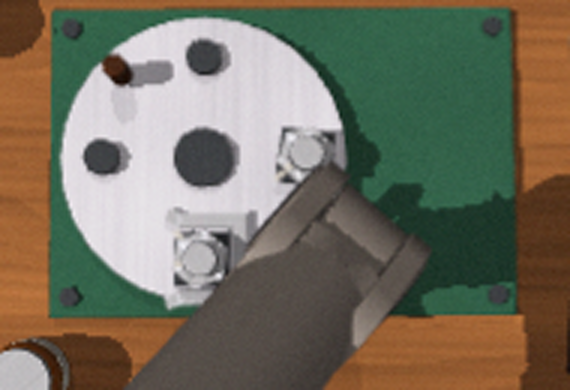

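The jaw straddles nut 2 at (200,258). Release and tighten.

Run:
```python
from h import *
r.release(); st("rel"); g=pl(-94.5,-100); lin(g,.2,1.5,.15)
print(tighten(np.array([.4945,.0175]),79))
go((.40,-.25),.35,1.5)
p,P=see("top","t8");q,Q=see("side","s8")
a=cv2.resize(p[215:260,275:325],None,fx=8,fy=8,interpolation=cv2.INTER_CUBIC)
b=cv2.resize(q[190:235,325:375],None,fx=8,fy=8,interpolation=cv2.INTER_CUBIC)
cv2.imwrite("pics/c8.png",np.hstack([a,b]))
```

```text
rel t80.5 [ 0.4969 -0.0832  0.0725] w0.0853 F [-0.4 -0.2  0.3] Mz0.04 q7 42
at nut t83.8 [0.495  0.0175 0.0765] w0.0852 F [-0.2  0.3 -0.5] Mz-0.05 q7 95
clamped t84.2 [0.4953 0.0178 0.0769] w0.0451 F [-3.4  0.5  9.5] Mz0.06 q7 95
turn 4 t84.5 [0.4952 0.0175 0.0769] w0.0447 F [-2.  -0.   9.3] Mz-0.02 q7 92
turn 8 t84.7 [0.4952 0.0177 0.0769] w0.0450 F [-2.4  1.6  9. ] Mz0.03 q7 89
turn 12 t85.0 [0.4952 0.0178 0.0769] w0.0448 F [-1.1  0.4  9.8] Mz0.02 q7 86
turn 16 t85.2 [0.4952 0.0176 0.0769] w0.0448 F [-1.8  0.2  9.5] Mz-0.03 q7 83
turn 20 t85.5 [0.4951 0.0175 0.0769] w0.0449 F [-0.8  0.4  9.6] Mz-0.02 q7 80
turn 24 t85.7 [0.4951 0.0175 0.0769] w0.0447 F [-3.   0.8 10.3] Mz-0.16 q7 76
turn 28 t86.0 [0.495  0.0174 0.0769] w0.0445 F [-2.4  0.6 10.9] Mz-0.02 q7 73
turn 32 t86.2 [0.495  0.0174 0.0769] w0.0451 F [-2.6  0.3 10. ] Mz-0.06 q7 70
turn 36 t86.5 [0.4949 0.0173 0.0769] w0.0448 F [-2.9 -0.4 11. ] Mz-0.10 q7 67
turn 40 t86.7 [0.4949 0.0172 0.0769] w0.0451 F [-2.  -0.9 11.4] Mz-0.06 q7 64
turn 44 t87.0 [0.4948 0.0172 0.0769] w0.0449 F [-3.9 -0.4 11.6] Mz-0.08 q7 61
turn 48 t87.2 [0.4947 0.0172 0.0769] w0.0450 F [-3.3 -0.5 11.6] Mz-0.09 q7 58
turn 52 t87.5 [0.4947 0.0171 0.0769] w0.0448 F [-4.2  0.5 12.8] Mz-0.09 q7 55
turn 56 t87.7 [0.4946 0.0171 0.0769] w0.0451 F [-4.  -0.8 11.8] Mz-0.08 q7 52
turn 60 t88.0 [0.4945 0.0171 0.0768] w0.0447 F [-4.6 -0.6 12.6] Mz-0.10 q7 49
turn 64 t88.2 [0.4944 0.017  0.0768] w0.0450 F [-4.3 -1.4 14. ] Mz-0.11 q7 46
turn 68 t88.5 [0.4944 0.017  0.0768] w0.0449 F [-4.6 -0.  12.8] Mz-0.09 q7 43
turn 72 t88.7 [0.4943 0.0171 0.0768] w0.0451 F [-5.  -1.4 13.6] Mz1.64 q7 40
end t89.0 [0.4943 0.0171 0.0768] w0.0450 F [-6.  -0.7 13.3] Mz1.61 q7 40
open t89.5 [0.4945 0.0175 0.076 ] w0.0851 F [-0.5  0.3 -0.1] Mz-0.03 q7 40
7
```

View pics/c8.png

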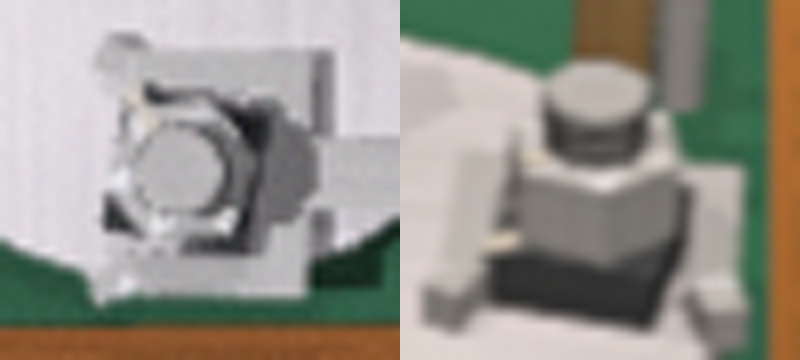

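The marks meet again, at (140,110) left and (525,200) right, and the torque jumped at the hard stop. Spanner back to the mat.

Run:
```python
from h import *
take_off(); mat_down()
go((.30,.40),.35,60); r.wait(.3)
p,P=see("top","t9");z=P[...,2]
for nm,m,b,k in (("studs",(z>.105)&(z<.125),(240,145,350,262),20),("grip",(z>.05)&(z<.08),(410,175,475,285),20),("spanner",(z>.012)&(z<.03),(410,175,475,285),50),("mat",(p.astype(int).sum(2)<120)&(z<.015),(410,175,475,285),200),("bolts",(z>.055)&(z<.069),(240,145,350,262),60)):
    for c in comps(P,m,b,k):print(nm,*c)
cv2.imwrite("pics/t9c.png",cv2.resize(p[130:300,140:480],None,fx=2.3,fy=2.3,interpolation=cv2.INTER_CUBIC))
st()
```

```text
block [494.5 -85.7] [37.5 24. ] -89.1 110.9 131 [494.  -85.9]
at t94.0 [ 0.4951 -0.0859  0.0731] w0.0851 F [-0.2 -0.  -0.3] Mz-0.02 q7 32
clamped t94.6 [ 0.4948 -0.0859  0.0728] w0.0230 F [-0.1 -0.5  3.5] Mz-0.04 q7 32
squared t95.1 [ 0.4961 -0.0828  0.0756] w0.0234 F [-1.9 -0.9 -7.3] Mz0.07 q7 32
y-125 t95.5 [ 0.4976 -0.1085  0.0761] w0.0231 F [-1.9 -0.2 -3.1] Mz0.17 q7 35
y-150 t96.0 [ 0.4985 -0.1336  0.0761] w0.0233 F [-0.1  1.  -3.5] Mz0.04 q7 37
y-172 t96.4 [ 0.4987 -0.1554  0.076 ] w0.0233 F [-0.8  0.5 -2.9] Mz-0.03 q7 40
mat t100.1 [ 0.4757 -0.4058  0.0276] w0.0234 F [ 0.2  0.4 -2.9] Mz-0.04 q7 -15
studs [663.  100.4] [19.2 19.1] 46.0 115.6 51 [663.2  99.9]
studs [592.3 -75.1] [29.9 28.4] -42.6 115.9 110 [592.3 -75.2]
studs [494.1  16. ] [30.1 28.3] -43.6 115.6 109 [494.3  15.8]
grip [ 477.1 -407.8] [39.8 25. ] -3.7 64.3 141 [ 477.2 -406.1]
spanner [ 503.3 -411.7] [215.6  91.2] -2.9 19.3 711 [ 516.6 -409.7]
mat [ 522.8 -406.5] [268.2 130.6] -2.8 5.3 2876 [ 525.3 -402.8]
bolts [684.3  23.2] [34.2 32.2] -14.3 65.9 110 [683.   22.6]
bolts [588.6  19. ] [55.8 53.5] 2.5 63.1 310 [588.7  19.3]
bolts [584.8 113.2] [32.8 31.2] -85.7 65.5 114 [584.5 113.3]
 t105.3 [0.3001 0.3999 0.35  ] w0.0856 F [-0.5  0.9  0.3] Mz-0.03 q7 5
```

View pics/t9c.png

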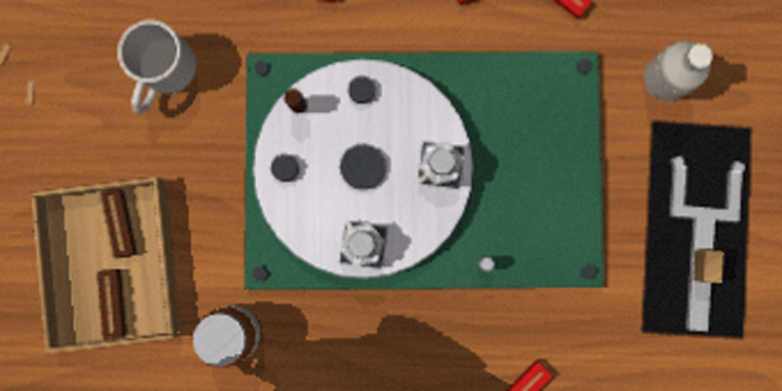

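The final picture shows both blanks in the tray (115,225) and (110,300); one was nudged but is still inside. The turret is within 0.02 rad of its click, the spanner lies flat on the mat at (705,250), and glue, mug and jar have not moved. Handing in.

```bash
python3 -c "
from cell import r
print(r.hand_in())"
```

```text
the job is handed in; nothing more can be done
None
```

The job is handed in at about 105 s of the 210 s, but `hand_in()` returned no verdict: both jam nuts turned to their hard stops with marks meeting, the turret is one click on, both blanks are in the tray, the spanner lies flat on its mat, and the glue, mug and jar were not moved.

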